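# Find the rocking corner of the balance slab and press its shim flat

## Robot

A 6-joint arm with a two-finger parallel gripper is mounted at the origin on the work surface. World frame = base frame: x ahead of the robot, y to its left, z up, the work surface at z = 0. Lengths are in m, angles in degrees, forces in N, time in s.
With the tool pointing down it reaches from about 0.225 to 0.725 m from the base axis. Payload 3.1 kg.
Tool frame: the origin (TCP) lies midway between the tips of the shut fingers; the grasp point (between the pads) lies 19 mm behind it (robot.tcp_to_grasp is the distance from the TCP to the grasp point, in m); y points along the fingers, x is the direction in which the jaws open and shut, and the axes are right-handed (so a half turn about y gives the same grasp; the last joint's range is limited). The gripper opens to 85 mm and grips with 20 to 120 N. Pads are 22 mm wide; open, the fingers measure 114 mm over their backs; the gripper's body (76 mm by 85 mm) begins 54 mm behind the grasp point. The pads swing forward as they close: fully open they stand 13 mm farther back than shut.
Start: joints at [-73.27, 2.75, 5.684, 92.934, 0, 82.678], TCP at [0.214, -0.479, 0.231] pointing down, gripper open.
Joint ranges: [-166.93, 166.93], [-56.73, 111.36], [-69.38, 81.34], [-121.58, 131.49], [-85.45, 84.26], [-180, 180]. Speed limits (degrees/s): [159.86, 159.86, 180, 180, 180, 180].

## Interface

Orientations are given as a 3x3 rotation matrix whose columns are the frame's x, y, z axes.
In Python, from plant import robot, imaging gives the robot as it stands. The module is installed in compiled form; this text tells all that it offers.
- The arm moves only by the shell command python3 -m pendant 'ROWS' [OPENING] [FORCE]. ROWS is a JSON object of lists of equal length, an entry for each row: "offset": the shift along the world's x, y, z in mm, a list of three; "spin": the turn about the world's z in degrees. In form: {"offset": [[tx, ty, tz], ...], "spin": [spin, ...]}. A call has 1 to 10 rows; each row is the pose to reach, as a shift and turn from the pose commanded when the call began; what a row does not reach only later rows make up. A row lasts 1/8 s, in which the tool goes at most 62.5 mm and 10.7 degrees, less where a joint would pass 70% of its speed; a pose out of reach is approached as far as the arm can. A call with a gripper value outside its range is refused whole. OPENING is the opening, from 0 (shut) to 1 (fully open), set as the call begins (- or left out, the last holds). The fingers move at their own pace and stop on an object; FORCE is the grip in N (left out, the last holds). Time passes only in rows, so rows that repeat a pose let the fingers close. It gives the time, the measured TCP pose, the force and the opening at its end, in the units of the state.
- robot.observe(): the state, without advancing time (a new reading comes with each control period).
- imaging.get_image(name): name is "scene" or "top" or "wrist"; returns a dict with "color" (400x640x3 uint8, red, green, blue), "intrinsics" (3x3 intrinsics, pixels), "R" (3x3) and "t" (3): a world point X has camera coordinates R X + t. Camera axes: x right, y down, z forward; pixel columns grow to the right and rows downward; lengths in m; the calibration is good to about 2 mm. A picture is of the moment at which its call begins. There is no depth.
- robot.finish_job(): hands the job in, once; it reports no verdict.
The state is a dict: "t": time; "qpos": joint angles; "dq": joint speeds; "joint_efforts": joint torques, N m; "tcp_pos": TCP position; "tool_rot": TCP orientation; "force": force on the tool from outside, world axes, zero at the start; "ft_torque": the same for the moment, N m; "grip_width": finger opening in m.
Only numpy, scipy, OpenCV 4.12 (cv2) and the standard library are available. Lean on these libraries where they do the work, as an engineer would, in place of code of your own. Each camera call takes 0.05 s, during which the arm holds its last target.

## Task

The balance's stone slab is unsteady: with the fingertips press down on its corners in turn until you find the one that gives and springs back, then press the raised steel shim tongue beside that corner down flat. Leave the other three shims standing as they are. Only press: do not lift or shift the slab, leave everything else where it is, and finish clear of everything.

Things in the scene. Friction and masses are not known exactly. Their poses are not given: they have to be found in the camera images.
- slab: Pale marble slab 188 x 188 x 20 mm, about 3 kg, a white balance (130 mm along x, 84 along y, 34 high) fixed in its middle. Lies loose and level on four hidden feet in a fixed dark frame. Origin: centre of the underside, 26 mm above the bench; x away from the robot (turned up to 0.25 rad), y left, z up. One foot, a different one each run and not visible, is 5 mm short, so that corner rocks.
- corner_near_left (a point): Where to press the slab's near left corner (near = towards the robot): on its top face, 46 mm above the bench, 72 mm along x and y from the centre, over the foot. A firm corner gives less than 1 mm. The rocking one sinks about 4 mm under about 7 N, then stops, and springs back level when let go.
- corner_near_right (a point): Where to press the slab's near right corner (near = towards the robot): on its top face, 46 mm above the bench, 72 mm along x and y from the centre, over the foot. A firm corner gives less than 1 mm. The rocking one sinks about 4 mm under about 7 N, then stops, and springs back level when let go.
- corner_far_left (a point): Where to press the slab's far left corner (near = towards the robot): on its top face, 46 mm above the bench, 72 mm along x and y from the centre, over the foot. A firm corner gives less than 1 mm. The rocking one sinks about 4 mm under about 7 N, then stops, and springs back level when let go.
- corner_far_right (a point): Where to press the slab's far right corner (near = towards the robot): on its top face, 46 mm above the bench, 72 mm along x and y from the centre, over the foot. A firm corner gives less than 1 mm. The rocking one sinks about 4 mm under about 7 N, then stops, and springs back level when let go.
- press_near_left (a point): Where to press the near left corner's shim: top of its steel tongue (28 mm wide, 4 thick), mid-width. The tongue is hinged under the slab's left (+y) edge and sticks out 55 mm to that side, sloping up; this point is 40 mm out from the hinge, 35 mm above the bench when raised, 24 when flat. Cheeks 22 mm high stand at its sides and end.
- press_near_right (a point): Where to press the near right corner's shim: top of its steel tongue (28 mm wide, 4 thick), mid-width. The tongue is hinged under the slab's right (-y) edge and sticks out 55 mm to that side, sloping up; this point is 40 mm out from the hinge, 35 mm above the bench when raised, 24 when flat. Cheeks 22 mm high stand at its sides and end.
- press_far_left (a point): Where to press the far left corner's shim: top of its steel tongue (28 mm wide, 4 thick), mid-width. The tongue is hinged under the slab's left (+y) edge and sticks out 55 mm to that side, sloping up; this point is 40 mm out from the hinge, 35 mm above the bench when raised, 24 when flat. Cheeks 22 mm high stand at its sides and end.
- press_far_right (a point): Where to press the far right corner's shim: top of its steel tongue (28 mm wide, 4 thick), mid-width. The tongue is hinged under the slab's right (-y) edge and sticks out 55 mm to that side, sloping up; this point is 40 mm out from the hinge, 35 mm above the bench when raised, 24 when flat. Cheeks 22 mm high stand at its sides and end.
- shim_near_left (a joint): Angle of the near left shim tongue (rad): about 0 raised, 0.3 flat (level, hard stop). It needs about 8 N straight down at its press point and stays where it is left. Only the rocking corner's shim can go flat (it then props that corner); the others are stopped by their feet at about 0.14 and do not come back up.
- shim_near_right (a joint): Angle of the near right shim tongue (rad): about 0 raised, 0.3 flat (level, hard stop). It needs about 8 N straight down at its press point and stays where it is left. Only the rocking corner's shim can go flat (it then props that corner); the others are stopped by their feet at about 0.14 and do not come back up.
- shim_far_left (a joint): Angle of the far left shim tongue (rad): about 0 raised, 0.3 flat (level, hard stop). It needs about 8 N straight down at its press point and stays where it is left. Only the rocking corner's shim can go flat (it then props that corner); the others are stopped by their feet at about 0.14 and do not come back up.
- shim_far_right (a joint): Angle of the far right shim tongue (rad): about 0 raised, 0.3 flat (level, hard stop). It needs about 8 N straight down at its press point and stays where it is left. Only the rocking corner's shim can go flat (it then props that corner); the others are stopped by their feet at about 0.14 and do not come back up.
- weight: Small brass calibration weight with a knob, 28 mm diameter, 44 mm high; stands on the frame between the two left shims. Leave it. Origin: on its middle axis at the underside.
- jar: Small amber glass jar, 36 mm diameter, 45 mm high; stands on the frame between the two right shims. Leave it. Origin: on its middle axis at the underside.
- beaker: Empty glass beaker, 68 mm across, 85 mm high; stands on the bench. Leave it. Origin: on its middle axis at the underside.
- spatula: Steel spatula, 170 mm long, lying on the bench. Leave it. Origin: middle of its underside; it lies along its x.
- reagent: White plastic bottle with red cap, 56 mm diameter, 95 mm high, beyond the slab. Leave it. Origin: on its middle axis at the underside.
- flask: Amber glass bottle with black cap, 52 mm diameter, 85 mm high, beyond the slab. Leave it. Origin: on its middle axis at the underside.
- carton: Cardboard carton 90 x 120 x 55 mm, on the bench to the right. Leave it. Origin: on its middle axis at the underside.

How it is judged:
By the outcome, as a careful person would: the job done as asked, in the order asked, and still so for the second after the job is handed in, with the robot touching nothing.
It also fails if it takes over 58 s, if anything falls off the work surface, if the arm or the gripper's body presses on something with over 40 N, if the wrist force passes 120 N, or if a joint passes its speed limit or range.

## Working session

There is one attempt and no reset: what is moved stays moved. The work goes in short steps, Python scripts to look and compute and a shell command to move; the robot and the scene stay as the last step left them, time stands still between calls to the robot, and variables do not carry over. Pictures are saved under pics/ and viewed, and the job is handed in when it is done.

```bash
mkdir -p pics
python3 - <<'E'
from plant import robot, imaging
import cv2,pickle
s=robot.observe(); print(s)
d={}
for n in ["top","scene","wrist"]:
    im=imaging.get_image(n); d[n]=im
    cv2.imwrite(f"pics/{n}0.png",im["color"][:,:,::-1]); print(n,im["intrinsics"],im["R"],im["t"])
pickle.dump(d,open("im0.pkl","wb"))
E
```

```text
{'t': 0.0, 'qpos': array([-7.32712979e+01,  2.79293082e+00,  5.58977237e+00,  9.29346381e+01,
       -1.24500055e-03,  8.26759697e+01]), 'dq': array([-0.01847463,  0.00860251,  0.0421926 ,  0.06654182, -0.08424485,
       -0.02109933]), 'joint_efforts': array([-3.22833748e-04, -3.38785708e+01,  3.20012891e+01,  2.03148869e-02,
       -2.54905517e-04, -1.55318627e-06]), 'tcp_pos': array([ 0.21376336, -0.478819  ,  0.23010074]), 'tool_rot': array([[ 4.07576428e-01, -7.13066087e-04,  9.13170820e-01],
       [-9.13167976e-01,  2.29696344e-03,  4.07576952e-01],
       [-2.38814929e-03, -9.99997108e-01,  2.85039040e-04]]), 'force': array([ 0.84530111, -0.10270058, -0.99257311]), 'ft_torque': array([-0.018562  , -0.02364267,  0.0041138 ]), 'grip_width': 0.08532230304673663}
top [[412.01159118   0.         323.4410028 ]
 [  0.         412.01159118 200.80413396]
 [  0.           0.           1.        ]] [[-0.00683342 -0.99997301 -0.00269933]
 [-0.99722228  0.00701479 -0.07415194]
 [ 0.07416887  0.00218512 -0.9972433 ]] [-0.00889669  0.55151506  1.28348219]
scene [[384.5495736    0.         322.62814577]
 [  0.         384.5495736  199.87289888]
 [  0.           0.           1.        ]] [[-0.60926193  0.79267276 -0.0216747 ]
 [ 0.48368954  0.34983459 -0.80228435]
 [-0.6283664  -0.49928514 -0.59654843]] [ 0.33669888 -0.20479595  1.30314044]
wrist [[311.32146658   0.         319.93258066]
 [  0.         311.32146658 202.9685229 ]
 [  0.           0.           1.        ]] [[ 0.40794523 -0.91300406 -0.00206785]
 [-0.87478138 -0.39151319  0.28543818]
 [-0.26141581 -0.11463423 -0.95839489]] [-0.52411228 -0.03624902  0.37884384]
```

View pics/top0.png

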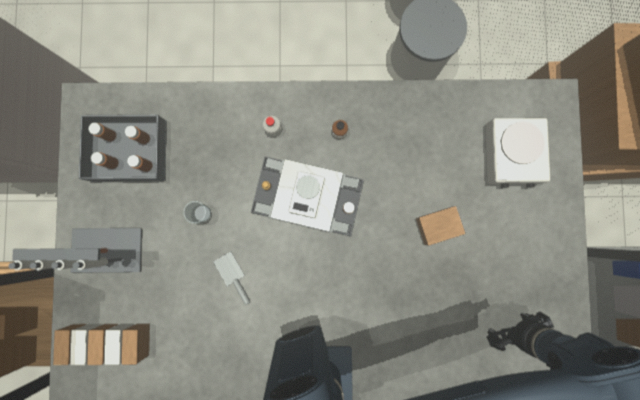

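View pics/scene0.png

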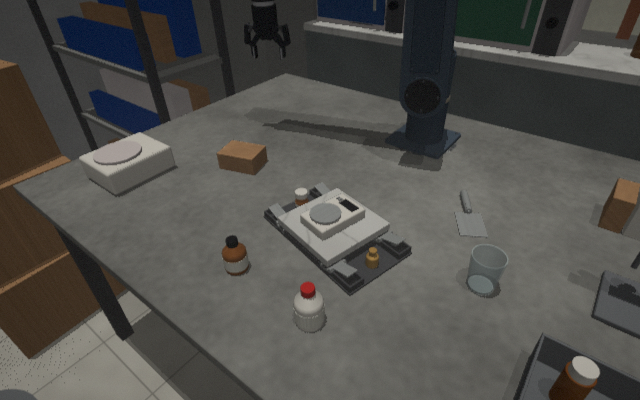

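Run:
```python
import cv2
a=cv2.imread("pics/top0.png")[80:300,200:460]
cv2.imwrite("pics/topc.png",cv2.resize(a,None,fx=3,fy=2.7272,interpolation=cv2.INTER_CUBIC)) if 0 else cv2.imwrite("pics/topc.png",cv2.resize(a[:200],None,fx=3,fy=3,interpolation=cv2.INTER_CUBIC))
```

```text
(no output)
```

View pics/topc.png

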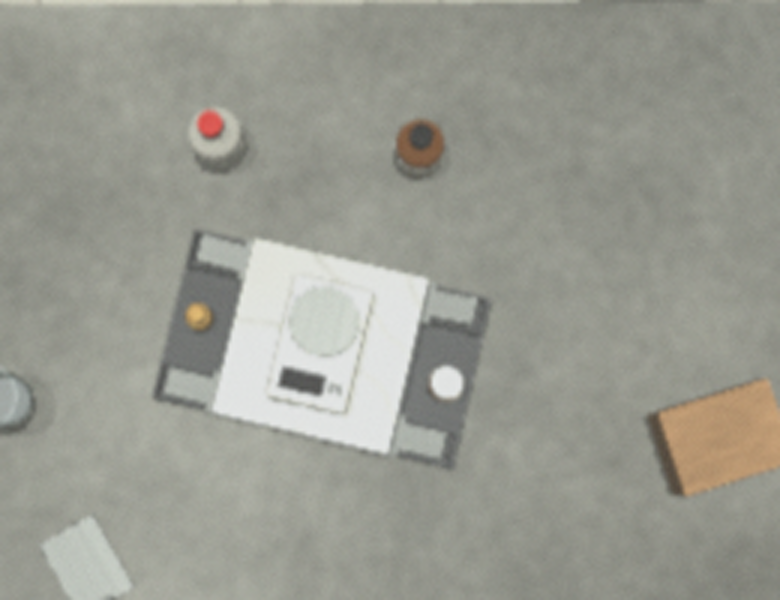

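The top view shows the slab rotated, with its corners at about (284,160), (343,173), (330,232) and (270,217). Next I'll fit its pose.

```bash
cat > h.py <<'E'
import numpy as np
def back(im,u,v,z):
    K,R,t=im["intrinsics"],np.array(im["R"]),np.array(im["t"])
    d=R.T@np.linalg.inv(K)@np.array([u,v,1.]); c=-R.T@t
    return c+d*(z-c[2])/d[2]
def proj(im,X):
    p=im["intrinsics"]@(np.array(im["R"])@X+im["t"]); return p[:2]/p[2]
def fit(w):
    # w order: far left, far right, near right, near left
    l=np.array([[.094,.094],[.094,-.094],[-.094,-.094],[-.094,.094]]); w=np.array(w)[:,:2]
    c=w.mean(0); H=l.T@(w-c); a=np.arctan2(H[0,1]-H[1,0],H[0,0]+H[1,1])
    Rz=np.array([[np.cos(a),-np.sin(a)],[np.sin(a),np.cos(a)]])
    return c,a,(w-c-l@Rz.T)
E
python3 - <<'E'
import pickle,cv2,numpy as np
from h import *
d=pickle.load(open("im0.pkl","rb")); im=d["top"]
g=im["color"].min(2).copy()
m=(g>190).astype(np.uint8); m[:, :265]=0; m[:155]=0; m[236:]=0; m[:,345:]=0
m=cv2.morphologyEx(m,cv2.MORPH_CLOSE,np.ones((3,3),np.uint8))
n,L,s,c=cv2.connectedComponentsWithStats(m); k=1+s[1:,4].argmax()
cnt=cv2.findContours((L==k).astype(np.uint8),0,1)[0]
h=cv2.convexHull(max(cnt,key=cv2.contourArea)); print(s[k],cv2.minAreaRect(h))
px=cv2.boxPoints(cv2.minAreaRect(h)); print(px)
hand=np.array([(253,239),(428,278),(390,455),(210,411)])/3+[200,80]
print(hand)
w=[back(im,*p,.046) for p in hand]; print(np.round(w,4)); print(fit(w))
# scene picture enlarged
a=d["scene"]["color"][170:300,250:420,::-1]
cv2.imwrite("pics/scenec.png",cv2.resize(a,None,fx=4.5,fy=4.5,interpolation=cv2.INTER_CUBIC))
E
```

```text
[ 271  160   72   71 3442] ((306.2524719238281, 194.67706298828125), (60.12282180786133, 59.607486724853516), 13.240520477294922)
[[270.16394 216.8033 ]
 [283.8164  158.78035]
 [342.341   172.55083]
 [328.68854 230.57378]]
[[284.33333333 159.66666667]
 [342.66666667 172.66666667]
 [330.         231.66666667]
 [270.         217.        ]]
[[ 0.6794  0.1086  0.046 ]
 [ 0.6371 -0.0733  0.046 ]
 [ 0.4539 -0.0324  0.046 ]
 [ 0.5004  0.1529  0.046 ]]
(array([0.56770852, 0.03897029]), np.float64(-0.23432561275618918), array([[-1.58772274e-03,  4.16014521e-05],
       [-2.18648330e-04,  9.62083693e-04],
       [-5.36000058e-04, -1.72519746e-03],
       [ 2.34237113e-03,  7.21512317e-04]]))
```

View pics/scenec.png

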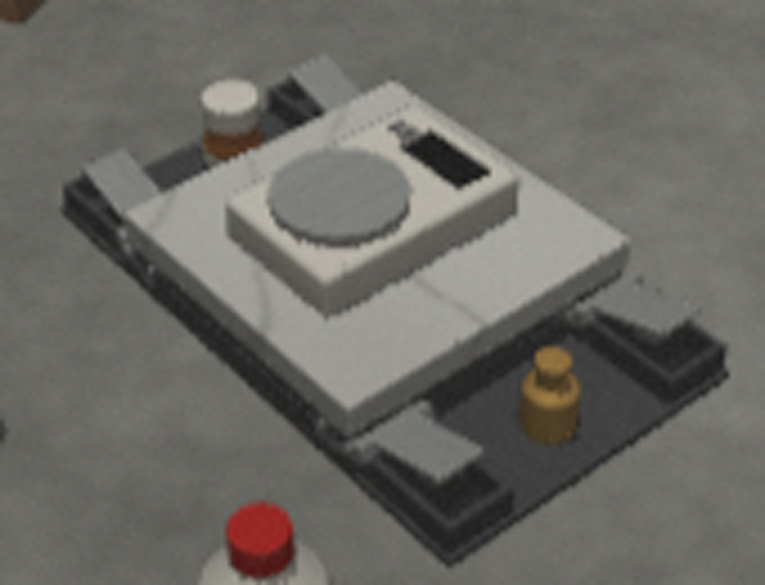

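View pics/wrist0.png

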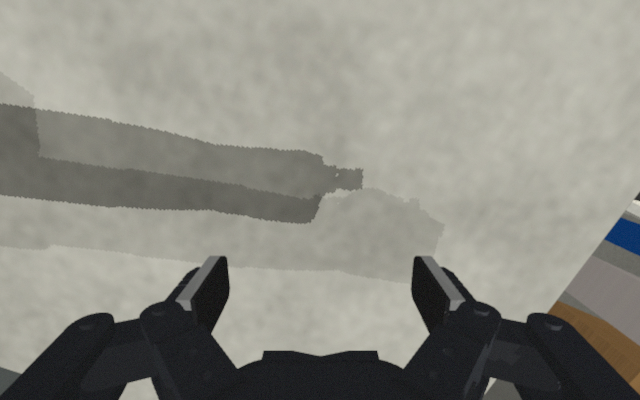

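Run:
```python
import pickle,cv2,numpy as np
from h import *
d=pickle.load(open("im0.pkl","rb")); im=d["scene"]
P=np.array([(350,408),(127,213),(393,82),(628,243)])/4.5+[250,170]
w=[back(im,*p,.046) for p in P]; print(np.round(w,4)); c,a,r=fit(w);print(c,a,r)
c=np.array([.567,.039]);a=-.234
R=np.array([[np.cos(a),-np.sin(a)],[np.sin(a),np.cos(a)]])
# tongue visible corners in scene: FL tip corners, NL tip
for n,p in dict(FL1=(482,450),FL2=(437,478),NL1=(697,308),NL2=(660,333),FR1=(115,150),FR2=(85,165),NR1=(325,55),NR2=(290,68)).items():
    q=np.array(p)/4.5+[250,170]; X=back(im,*q,.039); print(n,np.round(R.T@(X[:2]-c)*1e3))
t=d["top"]
for n,p in dict(FL=(199,232),FL2=(196,260),FLi=(250,240),NL=(168,367),NL2=(162,398),FR=(480,295),FR2=(475,325),NR=(450,430),NR2=(444,460)).items():
    q=np.array(p)/3+[200,80]; X=back(t,*q,.039); print(n,np.round(R.T@(X[:2]-c)*1e3))
```

```text
[[ 0.6785  0.1114  0.046 ]
 [ 0.6347 -0.0684  0.046 ]
 [ 0.4552 -0.0253  0.046 ]
 [ 0.5015  0.1558  0.046 ]]
[0.56748623 0.04339006] -0.2427475664200447 [[-2.79887520e-03 -6.09840305e-04]
 [-1.44756132e-03  2.05745644e-03]
 [ 1.55669908e-03 -1.72999961e-05]
 [ 2.68973744e-03 -1.43031614e-03]]
FL1 [ 59. 150.]
FL2 [ 85. 149.]
NL1 [-87. 149.]
NL2 [-59. 149.]
FR1 [  60. -147.]
FR2 [  81. -147.]
NR1 [ -88. -144.]
NR2 [ -64. -147.]
FL [ 89. 152.]
FL2 [ 59. 148.]
FLi [92. 98.]
NL [-56. 150.]
NL2 [-89. 148.]
FR [  90. -150.]
FR2 [  58. -152.]
NR [ -54. -150.]
NR2 [ -86. -151.]
```

```bash
cat >> h.py <<'E'
C=np.array([.5675,.0405]);A=-.239
RZ=np.array([[np.cos(A),-np.sin(A)],[np.sin(A),np.cos(A)]])
T={}
for n,sx in (("near",-1),("far",1)):
    for m,sy in (("left",1),("right",-1)):
        T["corner_"+n+"_"+m]=C+RZ@[sx*.072,sy*.072]
        T["press_"+n+"_"+m]=C+RZ@[sx*.072,sy*.134]
E
python3 - <<'E'
from h import *
from plant import robot
s=robot.observe()
for k,v in T.items(): print(k,np.round(v*1e3,1),np.round((v-s['tcp_pos'][:2])*1e3,1))
E
python3 -m pendant '{"offset":[[20,50,0],[40,100,0],[60,150,0],[80,200,0]],"spin":[10,20,30,40]}' 0 40; python3 -c "
from plant import robot;s=robot.observe();print(s['qpos'],s['grip_width'])"
```

```text
corner_near_left [514.6 127.5] [300.8 606.4]
press_near_left [529.3 187.7] [315.5 666.7]
corner_near_right [480.5 -12.4] [266.7 466.5]
press_near_right [465.8 -72.6] [252.  406.3]
corner_far_left [654.5  93.4] [440.7 572.3]
press_far_left [669.2 153.6] [455.4 632.6]
corner_far_right [620.4 -46.5] [406.6 432.4]
press_far_right [ 605.7 -106.7] [391.9 372.2]
t: 0.65
tcp_pos: [0.2942, -0.2777, 0.2309]
tool_rot: [[0.901, 0.0, 0.433], [-0.433, 0.0, 0.901], [-0.0, -1.0, 0.0]]
force: [1.5, 1.0, 0.3]
grip_width: 0.0123
[-5.28787709e+01 -1.51622310e+01 -1.07801272e+01  9.44015861e+01
  1.92434724e-02  6.27771007e+01] 0.01227377873615147
```

```bash
python3 -m pendant '{"offset":[[31,44,-10],[62,88,-20],[93,132,-40],[124,176,-60],[155,220,-80],[186,265,-110],[186,265,-130],[186,265,-130]],"spin":[6,12,12,12,12,12,12,12]}'
python3 - <<'E'
from plant import robot, imaging
import cv2
s=robot.observe(); print(s['qpos'],s['force'],s['tcp_pos'],s['grip_width'])
cv2.imwrite("pics/w1.png",imaging.get_image("wrist")["color"][:,:,::-1])
E
```

```text
t: 1.65
tcp_pos: [0.4779, -0.0134, 0.0988]
tool_rot: [[0.971, -0.006, 0.239], [-0.239, 0.001, 0.971], [-0.006, -1.0, -0.001]]
force: [0.3, -0.2, 0.6]
grip_width: -0.0
[-9.64007925e+00 -3.16744181e+00 -1.53271478e+01  7.81693041e+01
 -9.30778035e-03  9.42166134e+01] [ 0.29443989 -0.17954304  0.60933779] [ 0.47794209 -0.01337552  0.09876667] -3.580390024430186e-05
```

View pics/w1.png

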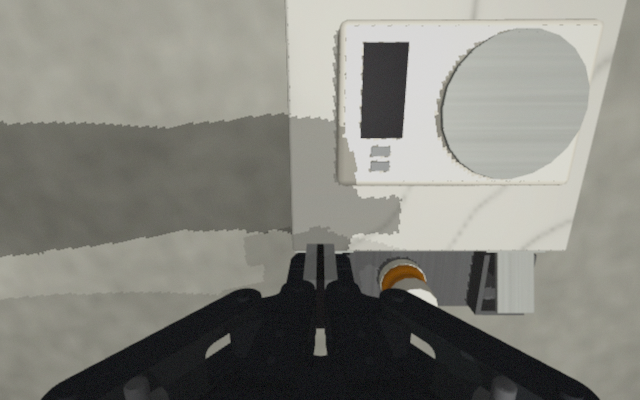

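```bash
python3 - <<'E'
from plant import robot, imaging
from h import *
im=imaging.get_image("wrist")
for p in [(292,250),(567,249)]:
    X=back(im,*p,.046); print(X, RZ.T@(X[:2]-C)*1e3)
c=-im["R"].T@im["t"];print("cam",c)
E
python3 -m pendant '{"offset":[[0,0,-20],[0,0,-40],[0,0,-48],[0,0,-48]],"spin":[0,0,0,0]}'
```

```text
[ 0.45622037 -0.02839848  0.046     ] [-91.80610489 -93.28341205]
[ 0.64004352 -0.07288459  0.046     ] [ 97.32314643 -92.98834415]
cam [0.49765131 0.05668391 0.24246313]
t: 2.25
tcp_pos: [0.48, -0.015, 0.0538]
tool_rot: [[0.97, 0.0, 0.242], [-0.242, -0.0, 0.97], [0.0, -1.0, 0.0]]
force: [0.6, -0.1, 0.0]
grip_width: -0.0
```

```bash
python3 -m pendant '{"offset":[[0,0,-3],[0,0,-5],[0,0,-6],[0,0,-7],[0,0,-7]],"spin":[0,0,0,0,0]}'
```

```text
t: 2.88
tcp_pos: [0.4799, -0.0143, 0.0462]
tool_rot: [[0.971, -0.0, 0.241], [-0.241, 0.0, 0.971], [-0.0, -1.0, -0.0]]
force: [-0.3, -0.5, -0.0]
grip_width: -0.0006
```

```bash
python3 -m pendant '{"offset":[[0,0,-1],[0,0,-1.5],[0,0,-2],[0,0,-2]],"spin":[0,0,0,0]}'
```

```text
t: 3.38
tcp_pos: [0.4801, -0.0144, 0.046]
tool_rot: [[0.971, 0.001, 0.241], [-0.241, -0.0, 0.971], [0.001, -1.0, -0.0]]
force: [-3.9, 0.6, 8.0]
grip_width: -0.0002
```

```bash
python3 -m pendant '{"offset":[[0,0,-1],[0,0,-2],[0,0,-2]],"spin":[0,0,0]}'
```

```text
t: 3.75
tcp_pos: [0.4801, -0.0144, 0.046]
tool_rot: [[0.971, 0.001, 0.241], [-0.241, -0.0, 0.971], [0.001, -1.0, -0.0]]
force: [-7.4, 1.0, 17.0]
grip_width: 0.0001
```

```bash
python3 -m pendant '{"offset":[[0,0,30],[0,0,60],[12,50,60],[24,100,60],[35,142,60],[35,142,60],[35,142,30],[35,142,10],[35,142,7],[35,142,7]],"spin":[0,0,0,0,0,0,0,0,0,0]}';python3 -m pendant '{"offset":[[0,0,-1],[0,0,-2],[0,0,-3],[0,0,-3]],"spin":[0,0,0,0]}'
```

```text
t: 5.0
tcp_pos: [0.515, 0.127, 0.0496]
tool_rot: [[0.97, 0.0, 0.242], [-0.242, -0.0, 0.97], [0.0, -1.0, -0.0]]
force: [0.7, 0.3, 0.1]
grip_width: -0.0001
t: 5.5
tcp_pos: [0.515, 0.1276, 0.0464]
tool_rot: [[0.971, 0.0, 0.241], [-0.241, 0.0, 0.971], [0.0, -1.0, 0.0]]
force: [0.1, -0.5, 0.6]
grip_width: -0.0003
```

```bash
python3 -m pendant '{"offset":[[0,0,-1],[0,0,-2],[0,0,-2]],"spin":[0,0,0]}';python3 -m pendant '{"offset":[[0,0,-1],[0,0,-2],[0,0,-2]],"spin":[0,0,0]}'
```

```text
t: 5.88
tcp_pos: [0.5151, 0.1276, 0.046]
tool_rot: [[0.971, 0.001, 0.241], [-0.241, -0.0, 0.971], [0.001, -1.0, 0.0]]
force: [-3.1, 0.3, 7.9]
grip_width: 0.0
t: 6.25
tcp_pos: [0.5152, 0.1277, 0.046]
tool_rot: [[0.971, 0.001, 0.241], [-0.241, -0.0, 0.971], [0.001, -1.0, 0.0]]
force: [-6.6, -0.5, 15.4]
grip_width: 0.0002
```

```bash
python3 -m pendant '{"offset":[[0,0,30],[0,0,60],[50,-12,60],[100,-24,60],[140,-34,60],[140,-34,60],[140,-34,30],[140,-34,10],[140,-34,7],[140,-34,7]],"spin":[0,0,0,0,0,0,0,0,0,0]}';python3 -m pendant '{"offset":[[0,0,-1],[0,0,-2],[0,0,-3],[0,0,-3]],"spin":[0,0,0,0]}';python3 -m pendant '{"offset":[[0,0,-1],[0,0,-2],[0,0,-2]],"spin":[0,0,0]}'
```

```text
t: 7.5
tcp_pos: [0.6546, 0.0938, 0.0496]
tool_rot: [[0.971, -0.0, 0.241], [-0.241, 0.0, 0.971], [-0.0, -1.0, -0.0]]
force: [-0.1, 0.2, -0.3]
grip_width: -0.0004
t: 8.0
tcp_pos: [0.655, 0.0936, 0.0464]
tool_rot: [[0.971, 0.0, 0.241], [-0.241, -0.0, 0.971], [0.0, -1.0, -0.0]]
force: [0.2, 0.8, 0.4]
grip_width: -0.0
t: 8.38
tcp_pos: [0.6553, 0.0937, 0.0449]
tool_rot: [[0.971, 0.001, 0.241], [-0.241, 0.0, 0.971], [0.001, -1.0, 0.0]]
force: [-1.0, -0.5, 3.0]
grip_width: -0.0002
```

This corner is giving: z is 44.9 at only 3 N. I'll keep pressing to its stop, then ease off to see if it springs back.

```bash
python3 -m pendant '{"offset":[[0,0,-1],[0,0,-2],[0,0,-2]],"spin":[0,0,0]}';python3 -m pendant '{"offset":[[0,0,-1],[0,0,-2],[0,0,-2.5],[0,0,-2.5]],"spin":[0,0,0,0]}';python3 -m pendant '{"offset":[[0,0,1],[0,0,2],[0,0,3],[0,0,4],[0,0,4]],"spin":[0,0,0,0,0]}'
```

```text
t: 8.75
tcp_pos: [0.6556, 0.0938, 0.0431]
tool_rot: [[0.971, 0.002, 0.241], [-0.241, 0.0, 0.971], [0.001, -1.0, 0.001]]
force: [0.7, 1.1, 5.8]
grip_width: -0.0003
t: 9.25
tcp_pos: [0.6558, 0.094, 0.0416]
tool_rot: [[0.971, 0.002, 0.241], [-0.241, 0.001, 0.971], [0.002, -1.0, 0.001]]
force: [-1.9, 0.8, 7.5]
grip_width: 0.0003
t: 9.88
tcp_pos: [0.6554, 0.0938, 0.0441]
tool_rot: [[0.971, 0.001, 0.241], [-0.241, 0.0, 0.971], [0.001, -1.0, 0.001]]
force: [1.8, 0.9, 3.6]
grip_width: 0.0001
```

Far left is the rocking corner. It sank about 4 mm at 7.5 N and follows the finger back up. I'll move over its shim and check before pressing.

```bash
python3 -m pendant '{"offset":[[0,0,4],[0,0,20],[0,0,50],[7,30,50],[14,59,50],[14,59,50],[14,59,30],[14,59,15],[14,59,10],[14,59,10]],"spin":[0,0,0,0,0,0,0,0,0,0]}'
python3 - <<'E'
from plant import imaging
import cv2
a=imaging.get_image("scene")["color"][150:300,250:430,::-1]
cv2.imwrite("pics/s2.png",cv2.resize(a,None,fx=4,fy=4,interpolation=2))
E
```

```text
t: 11.12
tcp_pos: [0.6684, 0.152, 0.0531]
tool_rot: [[0.97, -0.002, 0.242], [-0.242, -0.0, 0.97], [-0.001, -1.0, -0.001]]
force: [0.4, 0.3, -0.0]
grip_width: 0.0005
```

View pics/s2.png

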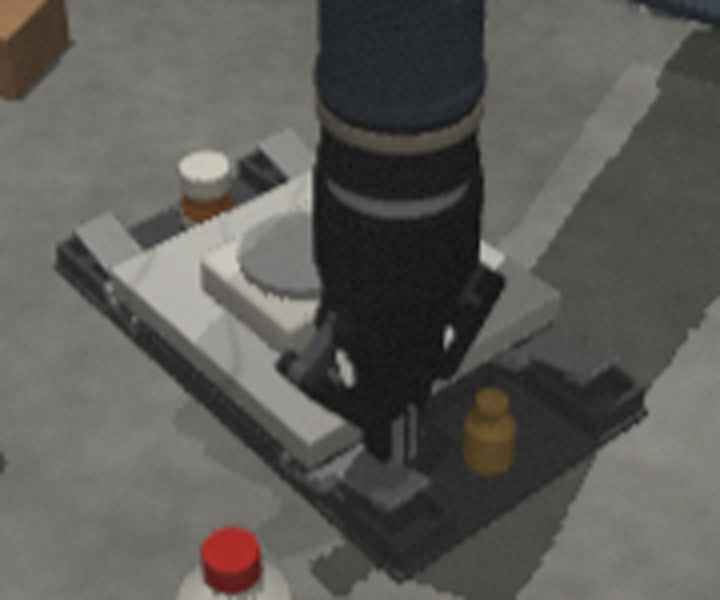

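The picture shows the shut fingertips at about (400,458) over the far-left tongue, which is at about (385,485), and clear of the weight. Pressing now.

```bash
python3 -m pendant '{"offset":[[0,0,-6],[0,0,-11],[0,0,-14],[0,0,-16],[0,0,-18],[0,0,-18]],"spin":[0,0,0,0,0,0]}';python3 -m pendant '{"offset":[[0,0,-2],[0,0,-4],[0,0,-6],[0,0,-6]],"spin":[0,0,0,0]}'
```

```text
t: 11.92
tcp_pos: [0.6689, 0.1529, 0.0371]
tool_rot: [[0.971, 0.0, 0.241], [-0.241, 0.0, 0.971], [0.0, -1.0, 0.001]]
force: [-1.8, -0.8, 4.4]
grip_width: 0.0003
t: 12.42
tcp_pos: [0.6696, 0.1544, 0.0317]
tool_rot: [[0.971, 0.002, 0.24], [-0.24, 0.003, 0.971], [0.001, -1.0, 0.004]]
force: [-1.9, 0.9, 5.6]
grip_width: -0.0002
```

```bash
python3 -m pendant '{"offset":[[0,-1,-2],[0,-1,-4],[0,-1,-6],[0,-1,-6]],"spin":[0,0,0,0]}';python3 -m pendant '{"offset":[[0,0,-2],[0,0,-3],[0,0,-3]],"spin":[0,0,0]}'
```

```text
t: 12.92
tcp_pos: [0.6705, 0.1542, 0.0263]
tool_rot: [[0.971, 0.004, 0.24], [-0.24, 0.005, 0.971], [0.003, -1.0, 0.006]]
force: [-0.3, 4.4, 5.4]
grip_width: -0.0
t: 13.3
tcp_pos: [0.6706, 0.1546, 0.0241]
tool_rot: [[0.971, 0.005, 0.239], [-0.239, 0.006, 0.971], [0.003, -1.0, 0.007]]
force: [-2.6, 4.1, 7.7]
grip_width: -0.0003
```

```bash
python3 -m pendant '{"offset":[[0,0,-1.5],[0,0,-3],[0,0,-3]],"spin":[0,0,0]}';python3 -m pendant '{"offset":[[0,0,-2],[0,0,-2]],"spin":[0,0]}'
```

```text
t: 13.68
tcp_pos: [0.6707, 0.1546, 0.0238]
tool_rot: [[0.971, 0.006, 0.239], [-0.239, 0.005, 0.971], [0.004, -1.0, 0.007]]
force: [-6.9, 4.9, 16.9]
grip_width: 0.0002
t: 13.92
tcp_pos: [0.6708, 0.1546, 0.0237]
tool_rot: [[0.971, 0.007, 0.239], [-0.239, 0.005, 0.971], [0.005, -1.0, 0.007]]
force: [-8.6, 2.9, 21.9]
grip_width: -0.0003
```

```bash
python3 -m pendant '{"offset":[[0,0,3],[0,0,8],[0,0,20],[0,0,60],[0,0,110],[0,0,160],[-40,-30,190],[-90,-70,200],[-130,-110,200],[-160,-150,200]],"spin":[0,0,0,0,0,0,0,0,0,0]}'; python3 -m pendant '{"offset":[[-30,-50,0],[-60,-100,0],[-90,-150,0],[-120,-200,0],[-150,-250,0],[-150,-300,0],[-150,-300,0]],"spin":[0,0,0,0,0,0,0]}'
python3 - <<'E'
from plant import imaging
import cv2,pickle
b=imaging.get_image("scene");d={"scene":b,"top":imaging.get_image("top")}
pickle.dump(d,open("im1.pkl","wb"))
cv2.imwrite("pics/s3.png",cv2.resize(b["color"][170:300,250:420,::-1],None,fx=4.5,fy=4.5,interpolation=2))
cv2.imwrite("pics/t3.png",cv2.resize(d["top"]["color"][80:280,200:460,::-1],None,fx=3,fy=3,interpolation=2))
E
```

```text
t: 15.18
tcp_pos: [0.5074, 0.0002, 0.2163]
tool_rot: [[0.971, 0.001, 0.241], [-0.241, -0.001, 0.971], [0.001, -1.0, -0.001]]
force: [0.5, -0.7, 0.3]
grip_width: 0.0001
t: 16.05
tcp_pos: [0.3578, -0.3014, 0.2151]
tool_rot: [[0.969, -0.001, 0.246], [-0.246, -0.0, 0.969], [-0.001, -1.0, -0.001]]
force: [-0.5, 0.2, -0.7]
grip_width: 0.0
```

View pics/s3.png

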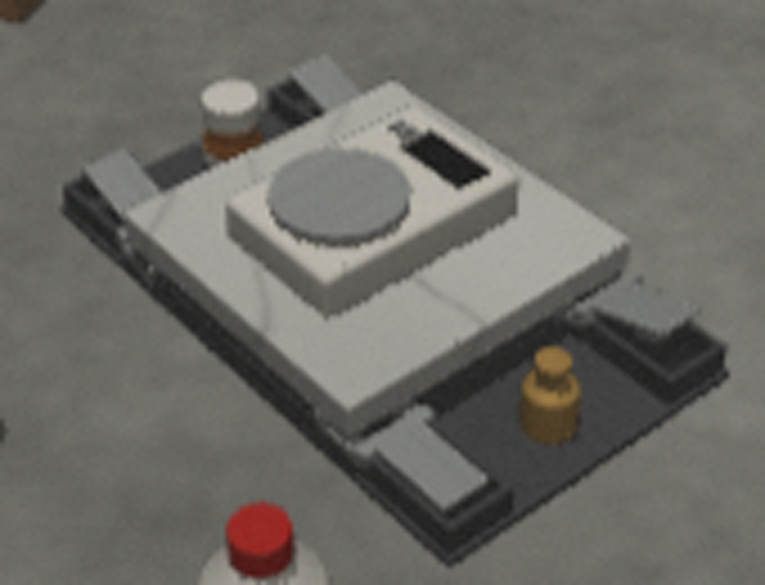

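View pics/t3.png

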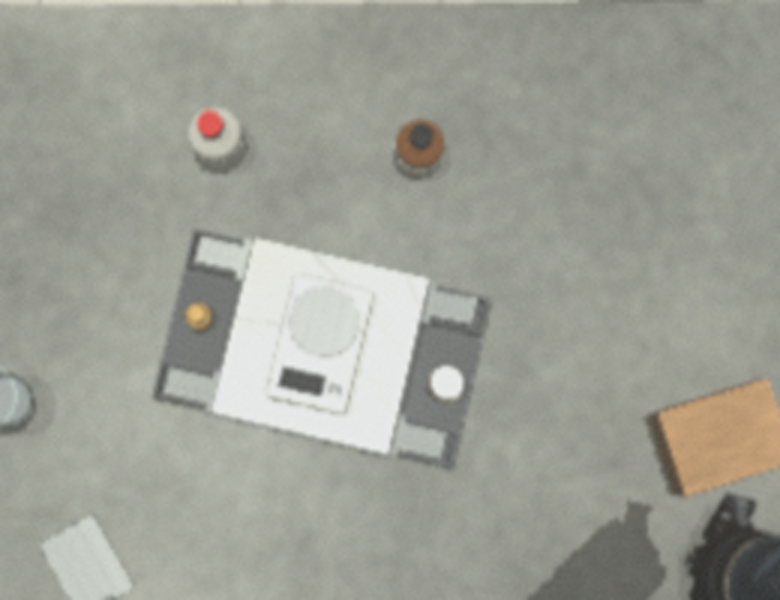

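The pictures show the far-left tongue lying flat in its cheeks, at about (430,460) in the scene crop. The other three tongues are still raised, the slab and objects haven't moved, and the arm is clear.

```bash
python3 -c "
from plant import robot;print(robot.finish_job())"
```

```text
the job is handed in; nothing more can be done
None
```

The rocking corner was the far left one. Its shim is now pressed flat, and the job is handed in at about 16 s.

- **Corners:** I pressed near right (17 N) and near left (15 N) first, and neither moved measurably. Far left sank about 4 mm at 7.5 N and rose back with the finger as I eased off. I did not press far right, since the rocking corner was already found.
- **Shim:** I pressed the far-left tongue down to its hard stop, at 23.7 mm with about 22 N.
- **Last checks:** The final pictures show the far-left tongue level, the other three still raised, and the slab and other objects where they were. The arm ended clear of everything, and no check failed or disagreed. I did not press the far-left corner again to confirm it is now propped.

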